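# Hold the test cell in the light bench's beam

### The job

On the optician's light bench, first turn the lamp's dimmer knob anticlockwise all the way to its stop. Then pick up the glass test cell by its two frosted faces only, never touching its clear windows with the fingers, and hold it upright in the gap of the light bench, centred in the light path with the beam passing squarely through both clear windows, touching no part of the bench. Finish while still holding it there, dimmer still at its stop, the other things on the counter left where they are.

Things in the scene. Friction and masses are not known exactly. Their poses are not given: they have to be found in the camera images.
- cell: glass test cell: open-topped hollow block 40 (x) x 30 (y) x 70 mm tall, about 110 g, standing loose on the mat at any turn; origin at the centre of its underside, z up. Frosted (milky, opaque) faces look along its +y and -y, 30 mm apart; clear see-through windows along its +x and -x, 40 mm apart. Light is to pass along its x; the same either way round
- cell_mid (a point): middle of the cell, 35 mm above its underside, with the cell's axes
- frosted_a: the frosted plate on the cell's +y side, 38 mm wide, 70 tall, 3 thick; origin at its middle
- frosted_b: the frosted plate on the cell's -y side, the same
- window_a: the clear window on the cell's +x side, 24 mm wide, 70 tall, 3 thick; origin at its middle; it stands 1 mm proud of the frosted plates' edges
- window_b: the clear window on the cell's -x side, the same
- mat: thin black rubber mat, 100 x 100 x 4 mm, fixed, on which the cell starts; origin under its centre
- bench: fixed light bench (mm): white base plate 110 (x) x 360 (y) x 18; on its +y end the white square lamp house with vents (80 x 100, top at 135), on its -y end the round detector head (60 across, along y, top at 130). Their black lens rings face each other across a gap of 100 along y (housings 120 apart). Origin under the plate's centre, z up
- beam_mid (a point): middle of the light path: halfway between the two lens rings, 100 mm above the work surface, with the bench's axes; the beam runs level along its y axis
- dimmer_box: the lamp's dimmer: a white box 100 (x) x 120 (y) x 50 mm tall, fixed, with a black bar knob on top; origin under its centre. Its +x faces roughly away from the robot. The knob has no spring and stays where it is left
- dimmer (a joint): turn of the knob in rad: 0 is its end stop fully anticlockwise (seen from above) = lamp at minimum, growing clockwise to 4.7; it starts 0.7 to 1.4 from the stop. Turns easily (about 0.03 N m)
- dimmer_grip (a point): on the knob's axis, 87 mm above the work surface, turns with the knob. The grip is an upright black bar along its x, 42 mm long, 14 mm wide (y), from 25 mm below to 7 mm above this point, on a disc 44 mm across (top face 23 mm below it). At the end stop the bar lies along the box's x
- lens_case: flat twin-pot contact-lens case, 32 x 74 x 17 mm, light plastic; bystander, origin under its centre
- glasses_case: closed black spectacle case, 65 x 160 x 48 mm; bystander, origin under its centre
- spray: small upright lens-cleaner bottle, 36 mm across, 110 mm tall; bystander, origin under its centre
- lens_box: small flat pale carton, 40 x 60 x 20 mm; bystander, origin under its centre
- driver: small screwdriver, 130 mm long, lying flat; bystander
- spectacles: folded wire spectacles lying flat, about 60 x 130 x 5 mm; bystander
- lens_blank: round clear lens blank, 70 mm across, 10 mm thick, lying flat; bystander, origin under its centre

How it is judged:
By the outcome, as a careful person would: the job done as asked, in the order asked, and still so for the second after the job is handed in, while the arm keeps its last pose, push and grip.
It also fails if it takes over 51 s, if anything falls off the work surface, if the arm or the gripper's body presses on something with over 40 N, if the wrist force passes 120 N, or if a joint passes its speed limit or range.

### The arm

A 6-joint arm with a two-finger parallel gripper is mounted at the origin on the work surface. World frame = base frame: x ahead of the robot, y to its left, z up, the work surface at z = 0. Lengths are in m, angles in rad, forces in N, time in s.
With the tool pointing down it reaches from about 0.325 to 0.875 m from the base axis. Payload 4.4 kg.
Tool frame: the origin (TCP) lies between the finger pads; the fingertips stand 22 mm ahead of it and the grasp point (between the pads) lies 3 mm ahead of it; z points along the fingers, y is the line along which they close (so a half turn about z gives the same grasp; the last joint's range is limited). The gripper opens to 85 mm and grips with 20 to 120 N. Pads are 22 mm wide; open, the fingers measure 114 mm over their backs; the gripper's body (76 mm by 85 mm) begins 54 mm behind the grasp point. The pads swing forward as they close: fully open they stand 13 mm farther back than shut.
Start: joints at [1.071, 0.207, 1.542, -0, 1.393, -0.15], TCP at [0.197, 0.54, 0.253] pointing down, gripper open.
Joint ranges: [-2.73, 2.73], [-0.86, 2.22], [0.23, 2.46], [-1.11, 4.25], [0.08, 2.63], [-2.82, 2.82]. Speed limits (rad/s): [2.79, 2.79, 3.14, 3.14, 3.14, 3.14].

### API

Orientations are given as a 3x3 rotation matrix whose columns are the frame's x, y, z axes.
In Python, from cell import env gives the robot as it stands.
- The arm moves only by the shell command python3 drive.py 'ROWS' [FORCE]. ROWS is rows parted by semicolons, their numbers by spaces, 1 to 5 of them, each of 5 numbers: dx, dy, dz in m, then a turn about the tool's z in rad, then the opening from 0.0 (shut) to 1.0 (fully open); each row is the pose to reach, as a shift and turn from the pose commanded when the command began, along the tool's axes at that moment; what a row does not reach only later rows make up. A row lasts 1/12 s, in which the tool goes at most 0.0417 m and 0.125 rad, less where a joint would pass 70% of its speed; a pose out of reach is approached as far as the arm can. The fingers move at their own pace and stop on an object; FORCE is the grip in N (left out, the last holds). Time passes only in rows, so rows that do not move let the fingers close. It prints the time, the measured TCP pose, the force, the opening and the grip force at its end.
- env.observe(): the state, without advancing time (a new reading comes with each control period).
- env.camera(name): name is "scene" or "top" or "wrist"; returns a dict with "img" (400x640x3 uint8, red, green, blue), "intrinsics" (3x3 intrinsics, pixels), "rvec" (rotation vector, rad) and "tvec" (3), from world to camera coordinates, as OpenCV has them. Camera axes: x right, y down, z forward; pixel columns grow to the right and rows downward; lengths in m; the calibration is good to about 2 mm. A picture is of the moment at which its call begins. There is no depth.
- env.hand_in(): hands the job in; it is judged then, once.
The state is a dict: "clock": time; "joint_pos": joint angles; "joint_velocities": joint speeds; "joint_efforts": joint torques, N m; "position": TCP position; "tool_rot": TCP orientation; "ft_force": force on the tool from outside, world axes, zero at the start; "ft_torque": the same for the moment, N m; "opening": opening from 0.0 (shut) to 1.0 (fully open); "grip_force": force on a finger pad.
Only numpy, scipy, OpenCV 4.12 (cv2) and the standard library are available. Lean on these libraries where they do the work, as an engineer would, in place of code of your own. Each camera call takes 0.05 s, during which the arm holds its last target. There are 200 camera calls.

## Working session

There is one attempt and no reset: what is moved stays moved. The work goes in short steps, Python scripts to look and compute and a shell command to move; the robot and the scene stay as the last step left them, time stands still between calls to the robot, and variables do not carry over. Pictures are saved under pics/ and viewed, at most 10 in all, crops included, and the job is handed in when it is done.

```bash
ls; mkdir -p pics
python3 - <<'E'
from cell import env
import cv2,numpy as np
s=env.observe()
print(s['clock'],s['position'],s['tool_rot'],s['opening'])
for n in ['scene','top']:
    c=env.camera(n); cv2.imwrite(f'pics/{n}0.png',c['img'][:,:,::-1])
    R=cv2.Rodrigues(np.array(c['rvec']))[0]; print(n,-R.T@np.array(c['tvec']).ravel(),R[2],np.array(c['intrinsics'])[0])
E
```

```text
cell.py
drive.py
pics
0.0 [0.19618221 0.53972806 0.25209583] [[-9.39782970e-01  3.41770071e-01 -1.08997197e-03]
 [ 3.41771656e-01  9.39780788e-01 -2.05087825e-03]
 [ 3.23405913e-04 -2.29990198e-03 -9.99997303e-01]] 1.0003736403280017
scene [ 1.27601772 -0.56208977  1.29842223] [-0.4767692   0.35672956 -0.80338979] [494.4006205    0.         318.49120364]
top [ 0.38806921 -0.02431955  1.2716734 ] [ 0.16227253  0.02378484 -0.98645928] [472.98566154   0.         312.85324334]
```

View pics/scene0.png

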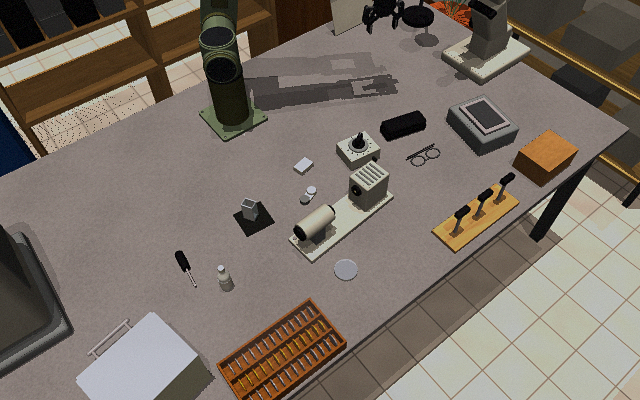

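View pics/top0.png

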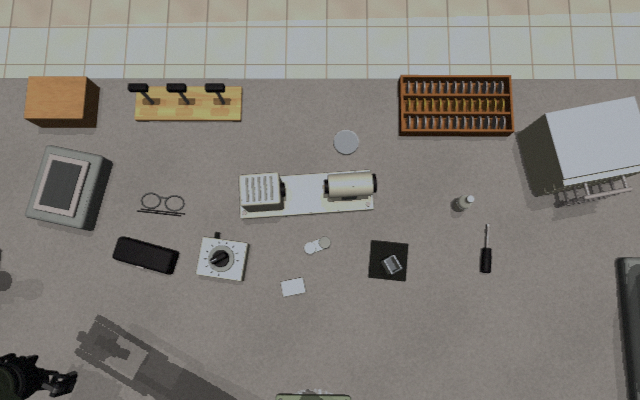

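The top view shows the dimmer box near (222,258), the cell on its mat near (391,264) and the bench centred near (307,194). I'll enlarge those areas to get corner pixels.

```bash
cat > h.py <<'E'
from cell import env
import cv2,numpy as np
from scipy.optimize import least_squares
def cam(n):
    c=env.camera(n); return c['img'],np.array(c['intrinsics']),np.array(c['rvec']).ravel(),np.array(c['tvec']).ravel()
def proj(P,K,r,t): return cv2.projectPoints(np.float64(P).reshape(-1,3),r,t,K,None)[0].reshape(-1,2)
def ray(px,K,r,t):
    R=cv2.Rodrigues(r)[0]; return -R.T@t, R.T@np.linalg.solve(K,[px[0],px[1],1.])
def atz(px,z,K,r,t):
    o,d=ray(px,K,r,t); return o+d*(z-o[2])/d[2]
def crop(img,x0,y0,w,h,k,step=10):
    c=cv2.resize(img[y0:y0+h,x0:x0+w][:,:,::-1],None,fx=k,fy=k,interpolation=cv2.INTER_CUBIC)
    for x in range(-(-x0//step)*step,x0+w,step):
        cv2.line(c,((x-x0)*k,0),((x-x0)*k,6),(0,0,255),1); cv2.putText(c,str(x),((x-x0)*k+2,14),0,.35,(0,0,255))
    for y in range(-(-y0//step)*step,y0+h,step):
        cv2.line(c,(0,(y-y0)*k),(6,(y-y0)*k),(0,0,255),1); cv2.putText(c,str(y),(8,(y-y0)*k+4),0,.35,(0,0,255))
    return c
E
python3 - <<'E'
from h import *
t=cv2.imread('pics/top0.png')[:,:,::-1]; s=cv2.imread('pics/scene0.png')[:,:,::-1]
a=np.hstack([crop(t,190,230,66,50,6),crop(s,328,122,66,50,6)])
b=np.hstack([crop(t,360,235,66,50,6),crop(s,220,185,66,50,6)])
cv2.imwrite('pics/c1.png',np.vstack([a,b]))
a=np.hstack([crop(t,230,160,155,65,5)]); b=crop(s,280,150,125,55,6)
w=max(a.shape[1],b.shape[1]); pad=lambda i:cv2.copyMakeBorder(i,0,0,0,w-i.shape[1],0)
m=np.vstack([pad(a),pad(b)]);print(m.shape)
cv2.imwrite('pics/c2.png',m[:600,:800])
E
```

```text
(655, 775, 3)
```

View pics/c1.png

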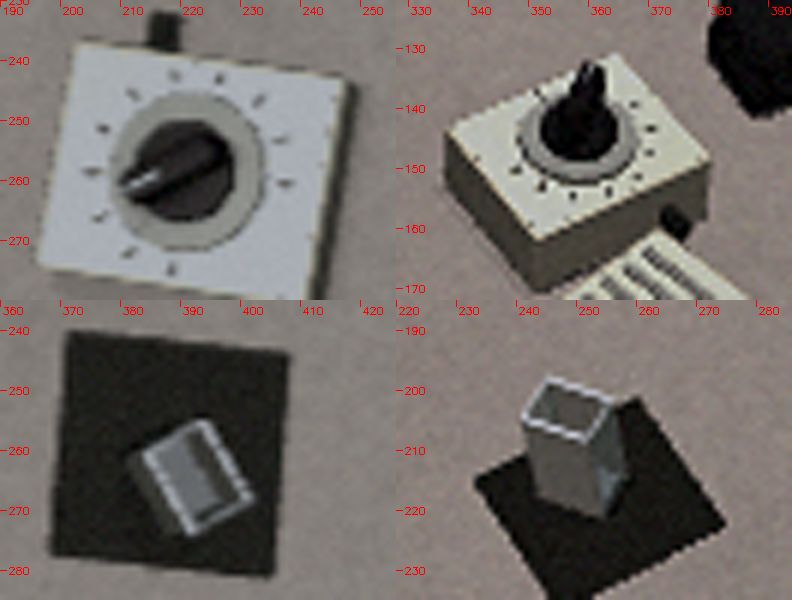

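View pics/c2.png

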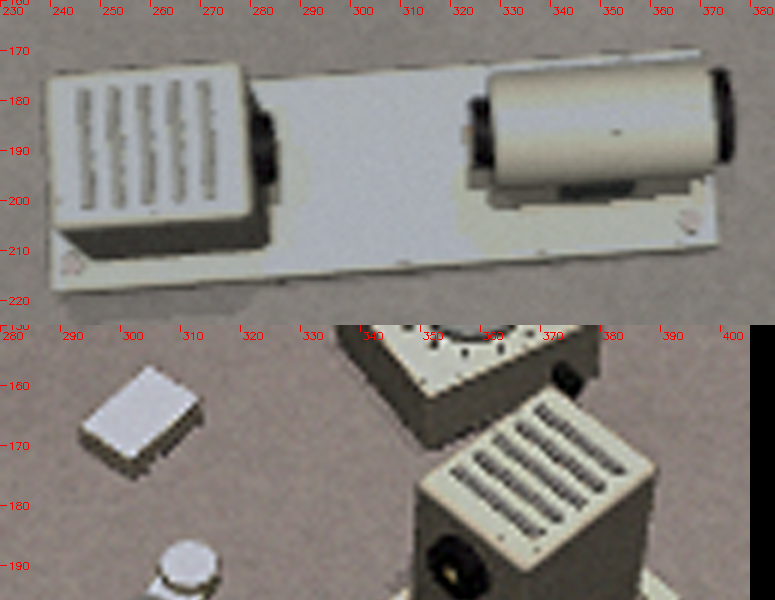

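The crops show these display-pixel corners:

- **Box top:** (75,42), (350,80), (37,268).
- **Bar:** running from (125,185) to (220,145).
- **Cell rim:** (140,453), (207,418), (255,497), (192,536). The long side runs down and to the right.
- **Bench:** lamp roof corners and plate corners are clear in both views.

I'll fit poses next.

```bash
cat > fit.py <<'E'
from h import *
T=cam('top')[1:];S=cam('scene')[1:]
def px(d,x0,y0,k,ox=0,oy=0): return [x0+(d[0]-ox)/k-.5,y0+(d[1]-oy)/k-.5]
def fit(name,obs,x0,zfree):
    # obs: (cam, local pt, pixel); params x,y,yaw,dz
    def res(p):
        c,s=np.cos(p[2]),np.sin(p[2]);e=[]
        for cm,l,q in obs:
            P=[p[0]+c*l[0]-s*l[1],p[1]+s*l[0]+c*l[1],l[2]+(p[3] if zfree else 0)]
            e.append(proj(P,*cm)[0]-q)
        return np.ravel(e)
    r=least_squares(res,x0); print(name,zfree,np.round(r.x,4),'rms px',np.sqrt(np.mean(r.fun**2)).round(2)); return r.x
if __name__=='__main__':
    tb=lambda d:px(d,190,230,6); sb=lambda d:px(d,328,122,6,396)
    tc=lambda d:px(d,360,235,6,0,300); sc=lambda d:px(d,220,185,6,396,300)
    te=lambda d:px(d,230,160,5); se=lambda d:px(d,280,150,6,0,325)
    # box: +x up in the top image, +y left
    z=.05
    box=[(T,(.05,.06,z),tb((75,42))),(T,(.05,-.06,z),tb((350,80))),(T,(-.05,.06,z),tb((37,268))),
         (S,(-.05,-.06,z),sb((443,130))),(S,(-.05,.06,z),sb((615,52))),(S,(.05,.06,z),sb((710,160))),(S,(.05,-.06,z),sb((540,240)))]
    g=atz(tb((180,170)),.05,*T)
    for f in (0,1): B=fit('box',box,[g[0],g[1],0,0],f)
    a,b=atz(tb((125,185)),.094,*T),atz(tb((220,145)),.094,*T)
    print('bar',a,b,np.arctan2(*(b-a)[1::-1]))
    z=.07 # cell long axis x: from (140,453) to (192,536)
    p1,p2=[atz(tc(d),.07,*T) for d in((140,453),(192,536))]; yaw=np.arctan2(*(p2-p1)[1::-1]); c=(atz(tc((207,418)),.07,*T)+p2)/2
    cell=[(T,(-.02,-.015,z),tc((140,453))),(T,(.02,-.015,z),tc((192,536))),(T,(.02,.015,z),tc((255,497))),(T,(-.02,.015,z),tc((207,418)))]
    cs=[sc(d) for d in((550,377),(614,403),(588,442),(525,417))]
    def pr(l): 
        cc,ss=np.cos(yaw),np.sin(yaw); return proj([c[0]+cc*l[0]-ss*l[1],c[1]+ss*l[0]+cc*l[1],l[2]],*S)[0]
    for cm,l,q in cell[:4]:
        k=min(cs,key=lambda u:np.linalg.norm(u-pr(l))); cell.append((S,l,k)); print(pr(l),k)
    for f in (0,1): fit('cell',cell,[c[0],c[1],yaw,0],f)
    z=.135; L=(.04,.16-.1+.02)
    # lamp 80 (x) x100(y)? housings 120 apart: lamp y from .06
    be=[(T,(.055,.18,.018),te((700,50)))] 
    be=[(T,(-.055,.18,.018),te((53,292))),(T,(-.055,-.18,.018),te((718,243))),(T,(.055,-.18,.018),te((700,50)))]
    g=(atz(be[0][2],.018,*T)+atz(be[2][2],.018,*T))/2
    fit('benchplate',be,[g[0],g[1],0,0],0)
    for d in((48,75),(242,63),(250,215),(57,228)): print('lamp top T',atz(te(d),.135,*T).round(4))
    for d in((420,487),(548,388),(655,467),(528,570)): print('lamp top S',atz(se(d),.135,*S).round(4))
    print([atz(te(d),.1,*T).round(3) for d in((267,132),(476,134))])
E
python3 fit.py
```

```text
box 0 [ 0.4346  0.2384 -0.1238  0.    ] rms px 0.5
box 1 [ 0.4339  0.2397 -0.1266 -0.004 ] rms px 0.38
bar [0.42731704 0.25723807 0.094     ] [0.44413619 0.21839959 0.094     ] -1.1621239645725807
[255.44313056 201.39827482] [255.83333333333331, 201.66666666666666]
[243.74652596 197.84064891] [245.16666666666666, 197.33333333333334]
[239.50311373 205.1901623 ] [241.0, 204.0]
[251.30398185 208.82930415] [251.5, 208.16666666666666]
cell 0 [ 0.4237 -0.1961 -2.6268  0.    ] rms px 0.52
cell 1 [ 4.2400e-01 -1.9610e-01 -2.6269e+00  2.1000e-03] rms px 0.48
benchplate 0 [0.6116 0.0274 0.0772 0.    ] rms px 0.61
lamp top T [0.6366 0.1857 0.135 ]
lamp top T [0.6432 0.0899 0.135 ]
lamp top T [0.5674 0.0843 0.135 ]
lamp top T [0.5603 0.1786 0.135 ]
lamp top S [0.5752 0.0813 0.135 ]
lamp top S [0.5654 0.1757 0.135 ]
lamp top S [0.6389 0.1832 0.135 ]
lamp top S [0.6488 0.0893 0.135 ]
[array([0.615, 0.08 , 0.1  ]), array([ 0.615, -0.026,  0.1  ])]
```

The fits agree between cameras within about 2 mm. The knob axis is near (0.435, 0.2385), and the dimmer sits about 1.04 rad from its stop. I'll move above it now.

```bash
cat > go.py <<'E'
# python3 go.py x y z psi : remaining shift in tool axes (scripts only work it out)
import sys; from h import *
x,y,z,psi=map(float,sys.argv[1:5]); s=env.observe(); R=np.array(s['tool_rot'])
d=R.T@(np.array([x,y,z])-s['position']); p=np.arctan2(R[1,1],R[0,1])
print('t',round(s['clock'],2),'pos',np.round(s['position'],4),'psi',round(p,4),'-> d',d.round(4),'turn',round((p-psi+np.pi/2)%np.pi-np.pi/2,4),'j',np.round(s['joint_pos'],2),'F',np.round(s['ft_force'],1),'Tz',round(s['ft_torque'][2],3))
E
A='-0.164 -0.101 0 0 1'; python3 drive.py '-0.033 -0.02 0 0 1;-0.066 -0.041 0 0 1;-0.098 -0.061 0 0 0.8;-0.131 -0.081 0 0 0.6;-0.164 -0.101 0 0 0.6'
python3 drive.py '-0.033 -0.02 0.01 0.12 0.6;-0.066 -0.041 0.02 0.24 0.6;-0.098 -0.061 0.03 0.36 0.6;-0.131 -0.081 0.04 0.48 0.6;-0.164 -0.101 0.05 0.6 0.6'
python3 go.py 0.435 0.2385 0.2 0.409
```

```text
clock: 0.62
position: [0.3166, 0.3879, 0.2531]
tool_rot: [[-0.94, 0.341, -0.0], [0.341, 0.94, -0.0], [0.0, -0.0, -1.0]]
ft_force: [0.4, 1.7, -0.5]
opening: 0.613
grip_force: 0.0
clock: 1.03
position: [0.4365, 0.2368, 0.2029]
tool_rot: [[-0.578, 0.816, 0.0], [0.816, 0.578, 0.0], [-0.0, 0.0, -1.0]]
ft_force: [0.5, 0.8, -0.6]
opening: 0.6
grip_force: 0.0
t 1.03 pos [0.4365 0.2368 0.2029] psi 0.6161 -> d [ 0.0022 -0.0002  0.0029] turn 0.2071 j [ 0.32  0.09  1.79  0.    1.27 -0.29] F [ 0.5  0.8 -0.6] Tz -0.034
```

```bash
python3 drive.py '0.001 0 0 0.1 0.6;0.002 0 0 0.207 0.6;0.002 0 0 0.207 0.6' | head -2
python3 - <<'E'
from h import *
i,K,r,t=cam('wrist'); np.savez('w1.npz',K=K,r=r,t=t); R=cv2.Rodrigues(r)[0]
print(-R.T@t,R[2])
for P in ([.435,.2385,.094],[.4443,.2171,.094],[.4268,.2601,.094]): print(proj(P,K,r,t))
cv2.imwrite('pics/w1.png',i[:,:,::-1])
E
```

```text
clock: 1.28
position: [0.4348, 0.2391, 0.2027]
[0.40350707 0.31203558 0.32322118] [ 0.12235984 -0.28208515 -0.95155454]
[[315.75722667 205.72095398]]
[[315.72489219 231.90922548]]
[[317.16316093 178.25251418]]
```

View pics/w1.png

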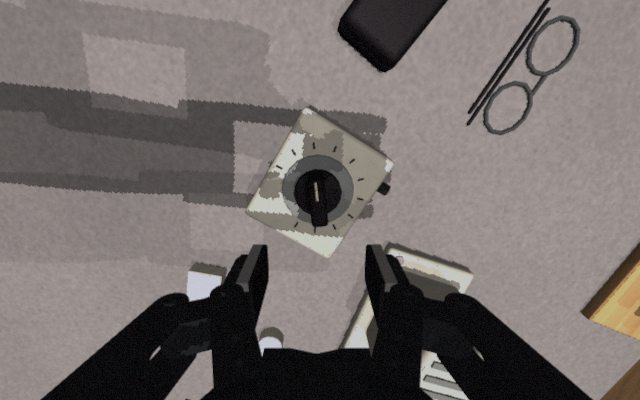

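The bar appears almost vertical, running from about (316,172) to (319,226), with its predicted line at x≈316. I'll measure the offset numerically.

Run:
```python
from h import *
w=np.load('w1.npz');C=(w['K'],w['r'],w['t']); g=cv2.imread('pics/w1.png',0)
for y in range(160,234,4):
    xs=np.where(g[y,285:352]<45)[0]+285; print(y,xs.min() if len(xs) else None,xs.max() if len(xs) else None,len(xs))
x0=np.array([.4348,.2384])
for ang in (-1.162,):
  u=np.array([np.cos(ang),np.sin(ang)]);v=np.array([-u[1],u[0]])
  for a in(-.021,.021):
    for b in(-.007,.007):
      print('bar top',proj([*(x0+a*u+b*v),.094],*C)[0].round(1))
print('disc c',proj([*x0,.064],*C)[0].round(1),[proj([x0[0]+.022*np.cos(q),x0[1]+.022*np.sin(q),.064],*C)[0].round(1) for q in (-1.162,.409,1.98,-2.73)])
print('box',[proj([.434+np.cos(-.125)*a-np.sin(-.125)*b,.239+np.sin(-.125)*a+np.cos(-.125)*b,.05],*C)[0].round(1) for a in(-.05,.05) for b in (-.06,.06)])
```

```text
160 None None 0
164 None None 0
168 None None 0
172 306 328 23
176 301 334 34
180 298 337 40
184 296 338 40
188 295 340 42
192 294 340 44
196 294 340 43
200 296 339 40
204 298 337 40
208 301 334 34
212 307 328 22
216 311 327 17
220 311 327 17
224 296 326 16
228 None None 0
232 None None 0
bar top [306.7 180.8]
bar top [324.3 180.8]
bar top [307.1 229.3]
bar top [323.8 229.4]
disc c [315.6 194.9] [array([315.5, 217.4]), array([339.7, 195. ]), array([315.6, 171.3]), array([291.5, 194.9])]
box [array([240.3, 215.1]), array([301. , 105.3]), array([327.1, 261.2]), array([394.2, 162.9])]
```

```bash
python3 go.py 0.435 0.2405 0.092 0.481
```

```text
t 1.33 pos [0.4346 0.2396 0.203 ] psi 0.4163 -> d [0.0007 0.0008 0.111 ] turn -0.0647 j [ 0.33  0.09  1.79  0.    1.27 -0.09] F [ 0.1 -1.  -0.1] Tz -0.01
```

```bash
python3 drive.py '0.001 0.001 0.035 -0.065 0.6;0.001 0.001 0.07 -0.065 0.6;0.001 0.001 0.1 -0.065 0.5;0.001 0.001 0.111 -0.065 0.4;0.001 0.001 0.111 -0.065 0.3' 25 | grep -v rot
python3 drive.py '0 0 0 0 0.1;0 0 0 0 0;0 0 0 0 0;0 0 0 0 0;0 0 0 0 0' 25
python3 go.py 0.435 0.2405 0.092 1.446
```

```text
clock: 1.75
position: [0.432, 0.2408, 0.0892]
ft_force: [-1.0, -0.1, 0.2]
opening: 0.3
grip_force: 0.0
clock: 2.17
position: [0.4346, 0.2416, 0.0928]
tool_rot: [[-0.462, 0.887, -0.001], [0.887, 0.462, 0.0], [0.001, -0.0, -1.0]]
ft_force: [-3.5, 0.8, -3.5]
opening: 0.16
grip_force: 30.0
t 2.17 pos [0.4346 0.2416 0.0928] psi 0.4803 -> d [-0.0012 -0.0002  0.0008] turn -0.9657 j [ 0.33  0.24  1.87  0.    1.03 -0.15] F [-3.5  0.8 -3.5] Tz 0.029
```

```bash
python3 drive.py '0 0 0 -0.11 0;0 0 0 -0.22 0;0 0 0 -0.33 0;0 0 0 -0.44 0;0 0 0 -0.55 0' | grep -E 'force|opening'; python3 go.py 0.435 0.2405 0.092 1.446
python3 drive.py '0 0 0 -0.09 0;0 0 0 -0.18 0;0 0 0 -0.27 0;0 0 0 -0.35 0;0 0 0 -0.35 0' | grep -E 'force|opening'; python3 go.py 0.435 0.2405 0.092 1.446
python3 drive.py '0 0 0 -0.04 0;0 0 0 -0.04 0' | grep -E 'force|opening'; python3 go.py 0.435 0.2405 0.092 1.446
```

```text
ft_force: [-6.7, -3.1, -0.5]
opening: 0.158
grip_force: 30.6
t 2.58 pos [0.4338 0.2409 0.0928] psi 1.0356 -> d [-0.0013  0.0003  0.0008] turn -0.4104 j [ 0.33  0.24  1.87 -0.    1.03 -0.7 ] F [-6.7 -3.1 -0.5] Tz -0.065
ft_force: [-6.9, -4.4, 2.5]
opening: 0.157
grip_force: 30.7
t 3.0 pos [0.4335 0.2402 0.0928] psi 1.3832 -> d [-0.0014  0.0005  0.0008] turn -0.0628 j [ 0.33  0.24  1.87 -0.    1.04 -1.05] F [-6.9 -4.4  2.5] Tz -0.017
ft_force: [-8.0, -4.8, 2.0]
opening: 0.155
grip_force: 30.7
t 3.17 pos [0.4335 0.2402 0.0927] psi 1.4218 -> d [-0.0015  0.0006  0.0007] turn -0.0242 j [ 0.33  0.24  1.87 -0.    1.04 -1.09] F [-8.  -4.8  2. ] Tz 0.022
```

```bash
python3 drive.py '0 0 0 -0.03 0;0 0 0 -0.03 0' | grep -E 'opening'; python3 go.py 0.435 0.2405 0.092 1.446
python3 drive.py '0 0 0 -0.03 0;0 0 0 -0.03 0' | grep -E 'opening'; python3 go.py 0.435 0.2405 0.092 1.446
python3 drive.py '0 0 0 -0.03 0;0 0 0 -0.03 0' | grep -E 'opening'; python3 go.py 0.435 0.2405 0.092 1.446
```

```text
opening: 0.155
t 3.33 pos [0.4334 0.2401 0.0928] psi 1.4493 -> d [-0.0015  0.0005  0.0008] turn 0.0033 j [ 0.33  0.24  1.87 -0.    1.04 -1.12] F [-7.7 -5.1  2. ] Tz -0.574
opening: 0.156
t 3.5 pos [0.4333 0.2401 0.0928] psi 1.4777 -> d [-0.0016  0.0006  0.0008] turn 0.0317 j [ 0.33  0.24  1.87 -0.    1.04 -1.15] F [-7.5 -5.7  2.4] Tz -1.05
opening: 0.156
t 3.67 pos [0.4333 0.2401 0.0928] psi 1.5057 -> d [-0.0016  0.0005  0.0008] turn 0.0597 j [ 0.33  0.24  1.87 -0.    1.04 -1.17] F [-7.4 -5.3  3.3] Tz -1.528
```

The stop engaged at psi≈1.44, exactly where I predicted. I'll relax slightly, release, lift and head to the cell.

```bash
python3 drive.py '0 0 0 0.05 0;0 0 0 0.05 0.2;0 0 0 0.05 0.3;0 0 0 0.05 0.4;0 0 0 0.05 0.4' | grep -E 'opening'; python3 go.py 0.424 -0.196 0.25 -1.056
python3 drive.py '0 0 -0.03 0 0.4;0 0 -0.065 0 0.5;0 0 -0.1 0 0.6;0 0 -0.135 0 0.7;0 0 -0.16 0 0.7' | grep -E 'opening'; python3 go.py 0.424 -0.196 0.25 -1.056
python3 drive.py '0 -0.04 0 0.12 0.8;0 -0.08 0 0.24 1;0 -0.12 0 0.36 1;-0.01 -0.16 0 0.48 1;-0.02 -0.2 0 0.6 1' | grep -E 'opening'; python3 go.py 0.424 -0.196 0.25 -1.056
```

```text
opening: 0.399
t 4.08 pos [0.4369 0.242  0.0937] psi 1.4605 -> d [-0.036  -0.4365 -0.1569] turn -0.6251 j [ 0.33  0.24  1.86 -0.    1.03 -1.13] F [-0.5 -0.8 -0.8] Tz -0.041
opening: 0.701
t 4.5 pos [0.4368 0.2421 0.2567] psi 1.4606 -> d [-0.0354 -0.4369  0.0057] turn -0.625 j [ 0.33  0.04  1.72 -0.    1.37 -1.13] F [0.4 0.4 0.9] Tz -0.009
opening: 1.006
t 4.92 pos [0.433  0.039  0.2534] psi 0.8559 -> d [-0.1472 -0.1834  0.0034] turn -1.2297 j [-0.11 -0.1   1.87  0.    1.38 -0.97] F [0.4 0.2 0.4] Tz -0.016
```

```bash
python3 drive.py '-0.025 -0.03 0 0.12 1;-0.05 -0.06 0 0.24 1;-0.075 -0.09 0 0.36 1;-0.1 -0.12 0 0.48 1;-0.12 -0.15 0 0.6 1' | grep -E 'opening'
python3 drive.py '0 0 0 0.12 1;0 0 0 0.24 1;0 0 0 0.36 1;0 0 0 0.48 1;0 0 0 0.6 1' | grep -E 'opening'
python3 drive.py '0 0 0 0.12 1;0 0 0 0.24 1;0 0 0 0.36 1;0 0 0 0.48 1;0 0 0 0.6 1' | grep -E 'opening'
python3 go.py 0.424 -0.196 0.25 -1.056
```

```text
opening: 1.001
opening: 0.997
opening: 1.0
t 6.17 pos [ 0.4266 -0.1519  0.253 ] psi -0.9454 -> d [-0.0279  0.0342  0.0031] turn 0.1106 j [-0.53 -0.06  1.83 -0.    1.37  0.41] F [ 0.3 -0.6 -0.6] Tz -0.012
```

```bash
python3 drive.py '-0.015 0.017 0 0.11 1;-0.028 0.034 0 0.11 1;-0.028 0.034 0 0.11 1' | grep -E 'opening'
python3 go.py 0.424 -0.196 0.25 -1.056
python3 - <<'E'
from h import *
i,K,r,t=cam('wrist'); np.savez('w2.npz',K=K,r=r,t=t); cv2.imwrite('pics/w2.png',i[:,:,::-1])
j=cam('top')[0]; cv2.imwrite('pics/top1.png',j[:,:,::-1])
R=cv2.Rodrigues(r)[0]; print(-R.T@t)
def rim(p):
    c,s=np.cos(p[2]),np.sin(p[2]); return [proj([p[0]+c*a-s*b,p[1]+s*a+c*b,z],K,r,t)[0].round(1) for z in(.07,) for a,b in((-.02,-.015),(.02,-.015),(.02,.015),(-.02,.015))]
q=rim([.4238,-.1961,-2.627]); print(q); c=np.mean(q,0).astype(int)
a=crop(i,c[0]-45,c[1]-35,90,80,7); b=crop(j,200,235,45,45,4); 
m=np.zeros((560,810,3),np.uint8); m[:560,:630]=a; m[:180,630:]=b; cv2.imwrite('pics/c3.png',m[:,:800])
E
```

```text
opening: 1.001
t 6.42 pos [ 0.4241 -0.1987  0.2533] psi -1.0519 -> d [ 0.0012 -0.0024  0.0033] turn 0.0041 j [-0.62 -0.03  1.79 -0.    1.37  0.43] F [-0.7 -1.3 -0.7] Tz -0.008
[ 0.49235107 -0.15849431  0.37380991]
[array([299.1, 162.1]), array([299.6, 199. ]), array([327.5, 199.1]), array([328.1, 162.3])]
```

View pics/c3.png

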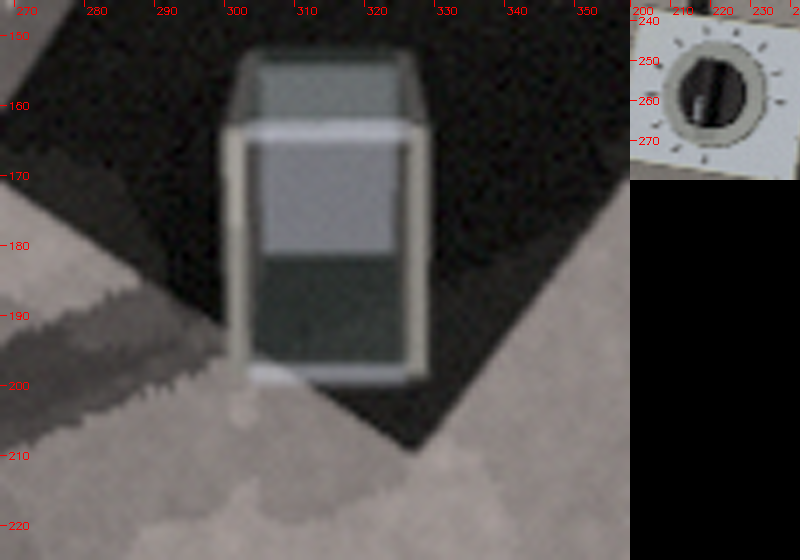

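The picture shows the knob bar along the box's x axis, so it is at the stop. The cell rim corners are at about (299,162), (329,162), (300,199) and (329,199). The frosted walls are left and right and the clear windows top and bottom, so the finger line is right. I'll refit with all three views, with the rim at 74 mm because the mat is 4 mm thick.

```bash
python3 - <<'E'
from fit import *
w=np.load('w2.npz');W=(w['K'],w['r'],w['t'])
tc=lambda d:px(d,360,235,6,0,300); sc=lambda d:px(d,220,185,6,396,300); wc=lambda d:px(d,268,145,7)
L=[(-.02,-.015),(.02,-.015),(.02,.015),(-.02,.015)]
for z in(.07,.074):
  l=[(*a,z) for a in L]
  t=[(T,p,tc(d)) for p,d in zip(l,((140,453),(192,536),(255,497),(207,418)))]
  s=[(S,p,sc(d)) for p,d in zip(l,((614,403),(550,377),(525,417),(588,442)))]
  if z==.07: s=[(S,p,sc(d)) for p,d in zip(l,((614,403),(550,377),(525,417),(588,442)))]
  ww=[(W,p,wc(d)) for p,d in zip(l,((222,125),(230,382),(428,382),(430,125)))]
  for o in(t,s,ww,t+s+ww):
    for f in(0,1): 
      if f==0 or len(o)>4: fit(z,o,[.424,-.196,-2.627,0],f)
E
python3 go.py 0.424 -0.196 0.054 -1.056
```

```text
0.07 0 [ 0.4237 -0.1971 -2.607   0.    ] rms px 0.31
0.07 0 [ 0.4233 -0.1943 -2.6669  0.    ] rms px 0.39
0.07 0 [ 0.4241 -0.1968 -2.6166  0.    ] rms px 0.22
0.07 0 [ 0.424  -0.1967 -2.6189  0.    ] rms px 0.47
0.07 1 [ 4.2450e-01 -1.9650e-01 -2.6189e+00  2.3000e-03] rms px 0.43
0.074 0 [ 0.4236 -0.1965 -2.607   0.    ] rms px 0.31
0.074 0 [ 0.4261 -0.1955 -2.6671  0.    ] rms px 0.4
0.074 0 [ 0.425  -0.1963 -2.6166  0.    ] rms px 0.24
0.074 0 [ 0.4248 -0.1963 -2.6188  0.    ] rms px 0.46
0.074 1 [ 4.2450e-01 -1.9650e-01 -2.6189e+00 -1.7000e-03] rms px 0.43
t 6.62 pos [ 0.4235 -0.1951  0.2525] psi -1.0496 -> d [-1.000e-04  9.000e-04  1.985e-01] turn 0.0064 j [-0.62 -0.03  1.8   0.    1.37  0.43] F [-0.1  0.6 -0.2] Tz 0.037
```

```bash
python3 go.py 0.4246 -0.1964 0.049 -1.047
python3 drive.py '0 0.001 0.04 0 0.8;0 0.001 0.08 0 0.8;0 0.001 0.12 0 0.8;0 0.001 0.155 0 0.8;0 0.001 0.17 0 0.8' 35| grep -E 'opening'
python3 go.py 0.4246 -0.1964 0.049 -1.047
```

```text
t 6.62 pos [ 0.4235 -0.1951  0.2525] psi -1.0496 -> d [2.000e-04 1.600e-03 2.035e-01] turn -0.0026 j [-0.62 -0.03  1.8   0.    1.37  0.43] F [-0.1  0.6 -0.2] Tz 0.037
opening: 0.798
t 7.03 pos [ 0.4208 -0.1933  0.0777] psi -1.0487 -> d [0.0018 0.0049 0.0287] turn -0.0017 j [-0.62  0.21  1.95  0.    0.99  0.43] F [-0.6  0.3 -0.1] Tz -0.014
```

```bash
python3 drive.py '0 0.001 0.015 0 0.8;0 0.002 0.027 0 0.8;0 0.002 0.03 0 0.8;0 0.002 0.03 0 0.8' 35| grep -E 'opening'
python3 go.py 0.4246 -0.1964 0.049 -1.047
```

```text
opening: 0.801
t 7.37 pos [ 0.4243 -0.197   0.0515] psi -1.049 -> d [ 0.0006 -0.0004  0.0025] turn -0.002 j [-0.62  0.26  1.95  0.    0.93  0.43] F [-0.1 -0.6 -0.6] Tz 0.026
```

```bash
python3 drive.py '0 0 0.002 0 0.6;0 0 0.002 0 0.4;0 0 0.002 0 0.3;0 0 0.002 0 0;0 0 0.002 0 0' 35| grep -E 'opening|force'
python3 drive.py '0 0 0 0 0;0 0 0 0 0;0 0 0 0 0' 35| grep -E 'opening|force'
python3 go.py 0.4246 -0.1964 0.25 -1.047
```

```text
ft_force: [-0.1, 1.4, 3.9]
opening: 0.345
grip_force: 35.2
ft_force: [-1.2, 1.1, 6.4]
opening: 0.348
grip_force: 35.4
t 8.03 pos [ 0.4256 -0.1985  0.0513] psi -1.0501 -> d [ 0.0004 -0.002  -0.1988] turn -0.0031 j [-0.62  0.27  1.95  0.    0.92  0.43] F [-1.2  1.1  6.4] Tz 0.008
```

```bash
python3 drive.py '0 0 -0.02 0 0;0 0 -0.05 0 0;0 0 -0.09 0 0;0 0 -0.13 0 0;0 0 -0.17 0 0' | grep -E 'opening|grip'
python3 drive.py '0 0 -0.015 0 0;0 0 -0.02 0 0;0 0 -0.02 0 0' | grep -E 'opening|force'
python3 go.py 0.6116 0.0274 0.24 0.077
```

```text
opening: 0.348
grip_force: 35.0
ft_force: [-0.6, -0.2, -2.4]
opening: 0.347
grip_force: 35.1
t 8.7 pos [ 0.4253 -0.1986  0.2414] psi -1.05 -> d [ 0.274  -0.1033  0.0014] turn -1.127 j [-0.62 -0.01  1.81 -0.    1.34  0.43] F [-0.6 -0.2 -2.4] Tz -0.075
```

```bash
python3 drive.py '0.02 -0.008 0 -0.08 0;0.05 -0.019 0 -0.18 0;0.08 -0.03 0 -0.28 0;0.11 -0.041 0 -0.38 0;0.14 -0.052 0 -0.48 0' | grep -E 'opening|grip'
python3 go.py 0.6116 0.0274 0.24 0.077
```

```text
opening: 0.349
grip_force: 35.1
t 9.12 pos [ 0.5192 -0.0817  0.2366] psi -0.5656 -> d [ 0.1416  0.0195 -0.0038] turn -0.6426 j [-0.32  0.12  1.68 -0.    1.35  0.24] F [ 0.1 -0.5 -1.3] Tz -0.01
```

```bash
python3 drive.py '0.03 0.004 0 -0.12 0;0.06 0.008 0 -0.24 0;0.09 0.012 0 -0.36 0;0.12 0.016 0 -0.48 0;0.138 0.0195 0 -0.58 0' | grep -E 'opening|grip'
python3 drive.py '0 0 0 -0.06 0;0 0 0 -0.06 0;0 0 0 -0.06 0' | grep -E 'opening|force'
python3 go.py 0.6116 0.0274 0.24 0.077
python3 - <<'E'
from h import *
i,K,r,t=cam('wrist'); np.savez('w3.npz',K=K,r=r,t=t); cv2.imwrite('pics/w3.png',i[:,:,::-1])
j=cam('top')[0]; cv2.imwrite('pics/top2.png',j[:,:,::-1])
E
```

```text
opening: 0.346
grip_force: 35.1
ft_force: [0.1, 0.5, -0.8]
opening: 0.344
grip_force: 35.1
t 9.78 pos [0.6096 0.0225 0.2368] psi 0.0687 -> d [ 0.0047  0.0023 -0.0032] turn -0.0083 j [-0.1   0.3   1.46 -0.    1.39 -0.17] F [ 0.1  0.5 -0.8] Tz -0.014
```

View pics/w3.png

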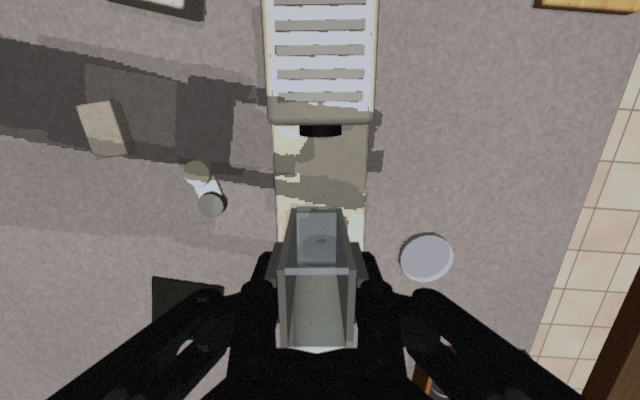

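The wrist view shows the cell in hand, with rim corners near (285,272), (352,272), (277,348) and (357,348). It also shows the plate edges (274↔367 at row 130, 277↔365 at row 230), the lamp roof edges (265↔378 at row 5, 269↔374 at row 108) and the lamp ring centred at column 321. From these I'll compute the bench axis and the cell's pose in the hand.

Run:
```python
from fit import *
w=np.load('w3.npz');W=(w['K'],w['r'],w['t'])
for z,rows in((.018,((130,274,367),(230,277,365))),(.135,((8,265,378),(105,269,374)))):
    m=[]
    for y,a,b in rows:
        A,B=atz((a,y),z,*W),atz((b,y),z,*W); m.append((A+B)/2); print('W',z,A.round(4),B.round(4),'mid',m[-1].round(4),'w',np.linalg.norm(A-B).round(4))
    d=m[0]-m[1]; print('axis yaw',np.arctan2(-d[0],d[1]).round(4),'x at y=.027',(m[1][0]+(0.027-m[1][1])*d[0]/d[1]).round(4))
print('ring W (front low edge at z~.12?)',[atz((321,r),.12,*W).round(4) for r in(124,136)])
te=lambda d:px(d,230,160,5); se=lambda d:px(d,280,150,6,0,325)
for d in((275,150),(275,130),(470,130),(470,150)): print('ringfront T',d,atz(te(d),.1,*T).round(4))
print('S lampring',atz(se((458,567)),.1,*S).round(4))
# detector silhouette: tangent planes -> axis x at z=.1
for c,n in((.085,''),):
  for xx,(u,v) in((520,(72,185)),(680,(66,180))):
    A,B=atz(te((xx,u)),.1,*T),atz(te((xx,v)),.1,*T); print('det',A.round(4),B.round(4),((A+B)/2).round(4))
# plate far corners etc at local
s=env.observe(); R=np.array(s['tool_rot']); print(s['position'])
rim=[atz(d,0.2368-.0513+.074,*W) for d in((285,272),(352,272),(357,348),(277,348))]
print(np.round(rim,4)); c=np.mean(rim,0); print('rim centre',c.round(4),'in tool',(R.T@(c-s['position'])).round(4))
```

```text
W 0.018 [0.558  0.0698 0.018 ] [0.6617 0.077  0.018 ] mid [0.6099 0.0734 0.018 ] w 0.1039
W 0.018 [ 0.5649 -0.0516  0.018 ] [ 0.6739 -0.0438  0.018 ] mid [ 0.6194 -0.0477  0.018 ] w 0.1093
axis yaw 0.0786 x at y=.027 0.6135
W 0.135 [0.5664 0.1582 0.135 ] [0.6399 0.1632 0.135 ] mid [0.6031 0.1607 0.135 ] w 0.0736
W 0.135 [0.5702 0.098  0.135 ] [0.645  0.1032 0.135 ] mid [0.6076 0.1006 0.135 ] w 0.0749
axis yaw 0.0746 x at y=.027 0.6131
ring W (front low edge at z~.12?) [array([0.6085, 0.0865, 0.12  ]), array([0.6092, 0.0773, 0.12  ])]
ringfront T (275, 150) [0.6062 0.0758 0.1   ]
ringfront T (275, 130) [0.6165 0.076  0.1   ]
ringfront T (470, 130) [ 0.617  -0.0226  0.1   ]
ringfront T (470, 150) [ 0.6068 -0.0226  0.1   ]
S lampring [0.6064 0.0822 0.1   ]
det [ 0.6471 -0.0477  0.1   ] [ 0.589  -0.0479  0.1   ] [ 0.6181 -0.0478  0.1   ]
det [ 0.6506 -0.1285  0.1   ] [ 0.5921 -0.1281  0.1   ] [ 0.6213 -0.1283  0.1   ]
[0.61061017 0.02168354 0.23947481]
[[0.597  0.0406 0.2595]
 [0.6221 0.0424 0.2595]
 [0.6279 0.0069 0.2595]
 [0.595  0.0045 0.2595]]
rim centre [0.6105 0.0236 0.2595] in tool [ 0.0019 -0.     -0.02  ]
```

```bash
python3 drive.py '0.004 0.003 0 -0.008 0;0.004 0.003 0.02 -0.008 0;0.004 0.003 0.045 -0.008 0;0.004 0.003 0.07 -0.008 0;0.004 0.003 0.09 -0.008 0' | grep -E 'opening|force'
python3 drive.py '0 0 0.015 0 0;0 0 0.03 0 0;0 0 0.039 0 0;0 0 0.039 0 0;0 0 0.039 0 0' | grep -E 'opening|force'
python3 go.py 0.613 0.027 0.111 0.077
python3 - <<'E'
from h import *
P=[];A=[]
for k in range(4):
  for n in ('wrist','top','scene'):
    if k and n!='wrist': continue
    i,K,r,t=cam(n); 
    if k==0: np.savez(f'f_{n}.npz',K=K,r=r,t=t); cv2.imwrite(f'pics/f_{n}.png',i[:,:,::-1])
  s=env.observe(); P.append(s['position']); R=np.array(s['tool_rot']); A.append(np.arctan2(R[1,1],R[0,1]))
print(np.mean(P,0),np.std(P,0),np.mean(A))
b=np.array([.613,.027,.1]);c,s=np.cos(.077),np.sin(.077)
def model(p=b):
    return [[p[0]+c*x-s*y,p[1]+s*x+c*y,p[2]+z] for z in(-.035,.035) for x,y in((-.015,-.02),(.015,-.02),(.015,.02),(-.015,.02))]
tiles=[]
for n,(x,y,w,h),k in(('top',(270,155,70,60),6),('scene',(310,150,70,60),6),('wrist',(230,100,180,100+80),3)):
    f=np.load(f'f_{n}.npz'); i=cv2.imread(f'pics/f_{n}.png')[:,:,::-1]; m=crop(i,x,y,w,h,k,20)
    q=proj(model(),f['K'],f['r'],f['t']); print(n,q[4:].round(1).tolist())
    for u in q[4:]: cv2.circle(m,(int((u[0]-x+.5)*k),int((u[1]-y+.5)*k)),2,(0,255,0),-1)
    for u in q[:4]: cv2.circle(m,(int((u[0]-x+.5)*k),int((u[1]-y+.5)*k)),2,(255,0,255),-1)
    for ring in (.05,-.05):
        u=proj([b[0]-s*ring,b[1]+c*ring,.1],f['K'],f['r'],f['t'])[0]; cv2.circle(m,(int((u[0]-x+.5)*k),int((u[1]-y+.5)*k)),3,(0,255,255),1)
    tiles.append(m)
M=np.zeros((600,800,3),np.uint8)
def put(t,x,y): h=min(t.shape[0],600-y);w=min(t.shape[1],800-x);M[y:y+h,x:x+w]=t[:h,:w]
put(tiles[1],0,0);put(cv2.resize(tiles[0],None,fx=.6,fy=.6),0,370);put(tiles[2][:,60:],425,0)
cv2.imwrite('pics/c4.png',M)
E
```

```text
ft_force: [-0.8, -0.4, -1.4]
opening: 0.342
grip_force: 35.2
ft_force: [0.8, -1.0, -1.1]
opening: 0.345
grip_force: 35.1
t 10.82 pos [0.614  0.0264 0.1112] psi 0.0777 -> d [ 0.0006 -0.0009  0.0002] turn 0.0007 j [-0.1   0.43  1.56  0.    1.15 -0.18] F [ 0.8 -1.  -1.1] Tz -0.043
[0.61505561 0.02638732 0.11277432] [1.64263627e-04 3.13664858e-05 1.67740995e-04] 0.07798117202989308
top [[311.8, 189.7], [311.0, 177.7], [294.7, 178.9], [295.5, 190.8]]
scene [[335.2, 193.8], [342.2, 199.8], [352.0, 192.5], [344.9, 186.6]]
wrist [[277.0, 354.8], [349.8, 354.8], [353.6, 269.6], [272.7, 269.5]]
```

View pics/c4.png

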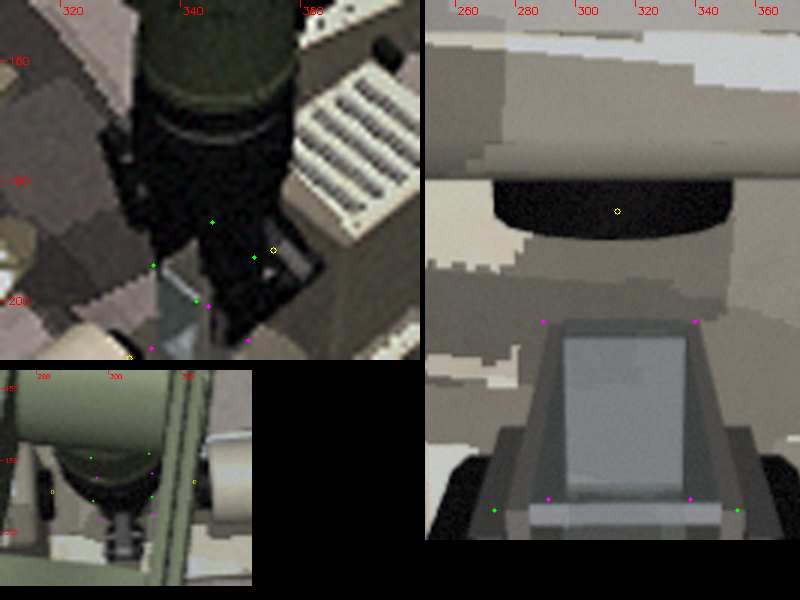

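In the check picture, the wrist view shows the lamp ring centred at display x 613 and the cell rim at about 625. The predicted axis is 617, so the cell is about 1.5 mm too far in +x. The cell rim and underside otherwise match the target model, so I'll make that small correction, hold, and check.

```bash
python3 drive.py '-0.0005 -0.001 0 0 0;-0.001 -0.002 0 0 0;-0.001 -0.002 0 0 0;-0.001 -0.002 0 0 0;-0.001 -0.002 0 0 0' | grep -E 'opening|force'
python3 drive.py '0 0 0 0 0;0 0 0 0 0;0 0 0 0 0;0 0 0 0 0;0 0 0 0 0' | grep -E 'opening|force'
python3 go.py 0.613 0.0255 0.111 0.077
python3 - <<'E'
from h import *
f=cam('wrist'); t=cam('top')[0]; i=f[0]
s=env.observe(); print(s['position'])
b=np.array([.613,.027,.1]);c,sn=np.cos(.077),np.sin(.077)
m=crop(i,220,100,200,270,2,20)
for z in(-.035,.035):
  for x,y in((-.015,-.02),(.015,-.02),(.015,.02),(-.015,.02)):
    u=proj([b[0]+c*x-sn*y,b[1]+sn*x+c*y,b[2]+z],*f[1:])[0]; cv2.circle(m,(int((u[0]-219.5)*2),int((u[1]-99.5)*2)),2,(0,255,0) if z>0 else (255,0,255),-1)
M=np.zeros((560,800,3),np.uint8); M[:540,:400]=m; d=crop(t,195,230,65,55,6); M[:330,405:795]=d
cv2.imwrite('pics/c5.png',M)
E
```

```text
ft_force: [-0.3, 0.0, -0.7]
opening: 0.348
grip_force: 35.1
ft_force: [0.3, 0.5, -1.8]
opening: 0.345
grip_force: 35.1
t 11.95 pos [0.6121 0.0253 0.1113] psi 0.0781 -> d [0.0001 0.0009 0.0003] turn 0.0011 j [-0.1   0.43  1.56 -0.    1.15 -0.18] F [ 0.3  0.5 -1.8] Tz 0.043
[0.61211624 0.02533072 0.1112744 ]
```

View pics/c5.png

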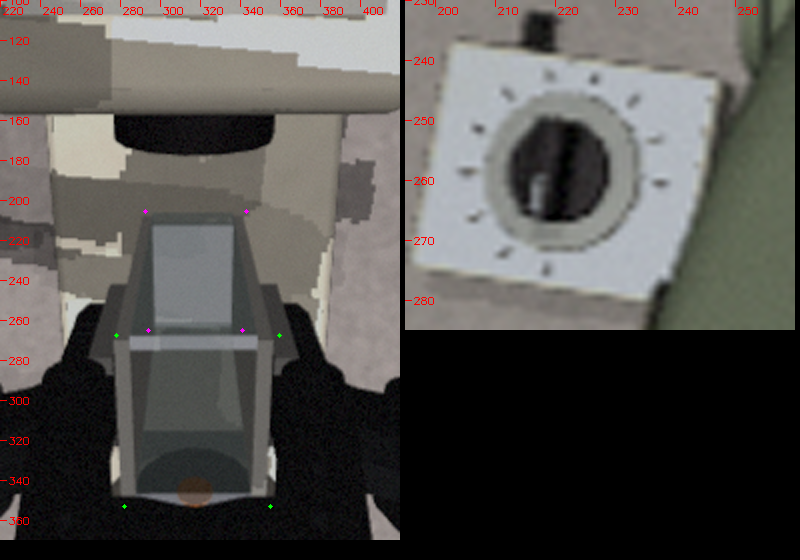

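The cell rim centre (display x≈193) lines up with the lamp ring (194). The detector lens shows through the cell, the forces are near zero, and the knob bar is along the box's x axis at its stop. I'm handing in.

```bash
python3 -c "
from cell import env
print(env.hand_in())"
```

```text
the job is handed in; nothing more can be done
None
```

I handed the job in at about 12 s: the dimmer is at its anticlockwise stop, and the cell is held by its frosted faces, upright and centred to about 1 mm in the light path by the last wrist-camera check, with no sign of contact with the bench; the verdict was not shown.

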